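Sort stray goods back on a craft-market soap stall

ROBOT

A 7-joint arm with a two-finger parallel gripper is mounted at the origin on the work surface. World frame = base frame: x ahead of the robot, y to its left, z up, the work surface at z = 0. Lengths are in mm, angles in rad, forces in N, time in s.
With the tool pointing down it reaches from about 400 to 875 mm from the base axis. Payload 4.4 kg.
Tool frame: the origin (TCP) lies at the very end of the fingers, on their centre line; the grasp point (between the pads) lies 19 mm behind it; z points along the fingers, y is the line along which they close (so a half turn about z gives the same grasp; the last joint's range is limited). The gripper opens to 85 mm and grips with 20 to 120 N. Pads are 22 mm wide; open, the fingers measure 114 mm over their backs; the gripper's body (76 mm by 85 mm) begins 54 mm behind the grasp point. The pads swing forward as they close: fully open they stand 13 mm farther back than shut.
Start: joints at [1.136, 0.628, 0.038, 1.517, -0.027, 0.996, -0.02], TCP at [234.351, -606.298, 231.313] pointing down, gripper open.
Joint ranges: [-3.06, 3.06], [-0.37, 2.12], [-1.25, 1.32], [0.18, 2.47], [-1.1, 4.24], [0.23, 1.98], [-2.94, 2.94]. Speed limits (rad/s): [2.57, 2.57, 3.14, 3.14, 3.14, 3.14, 3.14].

INTERFACE

Orientations are given as [roll, pitch, yaw] about the fixed x, y, z axes, in that order (R = Rz(yaw) Ry(pitch) Rx(roll)).
In Python, from cell import monitor, viewer, workorder gives the robot as it stands.
- The arm moves only by the tool arm_command, never from a script. Its argument "series" is one flat list of numbers, 5 for each row, row after row: the opening in per cent of the stroke, from 0 (shut) to 100 (fully open), then the shift along the tool's x, y, z in cm, then the turn about the tool's z in degrees. In form: [claw, x, y, z, roll, claw, x, y, z, roll, ...]. A call has exactly 5 rows; each row is the pose to reach, as a shift and turn from the pose commanded when the call began, along the tool's axes at that moment; what a row does not reach only later rows make up. A row lasts 1/12 s, in which the tool goes at most 41.7 mm and 7.16 degrees, less where a joint would pass 70% of its speed; a pose out of reach is approached as far as the arm can. A call with a gripper value outside its range is refused whole. The fingers move at their own pace and stop on an object; the grip force is fixed at half the most. Time passes only in rows, so rows that repeat a pose let the fingers close, or fill a call up. It gives the time, the measured TCP pose, the force, the opening and the grip force at its end, in the units of the state.
- monitor.read_state(): the state, without advancing time (a new reading comes with each control period).
- viewer.get_image(name): name is "scene" or "top"; returns (picture, depth): 384x512x3 uint8, red, green, blue; 384x512 float32, mm along the optical axis (not along the pixel's ray), 0 where there is no reading.
- viewer.camera_model(name): a dict with "mtx" (3x3 intrinsics, pixels), "R" (3x3) and "t" (3): a world point X has camera coordinates R X + t. Camera axes: x right, y down, z forward; pixel columns grow to the right and rows downward; lengths in mm; the calibration is good to about 2 mm. A picture is of the moment at which its call begins. camera_model takes no time and is no camera call.
- workorder.finish_job(): hands the job in; it is judged then, once.
The state is a dict: "clock": time; "qpos": joint angles; "qd": joint speeds; "tau": joint torques, N m; "eef_pos": TCP position; "tool_rot": TCP orientation; "force": force on the tool from outside, world axes, zero at the start; "torque": the same for the moment, N m; "width": finger opening in mm; "gripper_force": force on a finger pad.
Only numpy, scipy, OpenCV 4.12 (cv2) and the standard library are available. Lean on these libraries where they do the work, as an engineer would, in place of code of your own. Each camera call takes 0.05 s, during which the arm holds its last target. There are 200 camera calls.

TASK

A customer has left one bar of soap and one balm tin lying on the tablecloth. Sort them back with their own kind: lay the soap bar flat on the floor of the rectangular wooden tray that already holds two bars, and stand the tin flat on the floor of the round wicker basket that already holds two tins. Set them down the same way up as they lie now, in the free space there; do not drop them from a height.

Things in the scene. Friction and masses are not known exactly. Their poses are not given: they have to be found in the camera images.
- soap: The stray soap bar: beige, tied crosswise with pale twine, 68 (x) x 48 (y) x 26 (z) mm, about 90 g, lying flat on the bare cloth (z = 0) in the middle of the stall, 25 mm or more free all round. Origin: centre of its underside; x along its long side, z up. Like bars in the tray and on crates are fixed stock. Goods up to 125 mm tall stand loose around it.
- tin: The stray balm tin: a plain flat aluminium tin, 52 mm in diameter, 26 mm high, about 45 g, standing on the bare cloth (z = 0) in the middle of the stall, 25 mm or more free all round. Origin: centre of its underside, z up. The taller black-lidded jar and the twine spool (both 50 mm high or more) nearer the robot are not it.
- soap_tray: Fixed open rectangular wooden tray left or right of the middle, 200 (x) x 180 (y) mm outside, 38 mm high, walls and floor 6 mm thick. Origin: centre of its underside, z up. Two fixed soap bars lie along its +x wall, from x = 40 to 88 mm, tops 32 mm high; the floor from x = -94 to 40 mm, y = -84 to 84 mm is free.
- tin_basket: Fixed round wicker basket on the other side from the tray, about 200 mm across the rim, 40 mm high, floor 6 mm thick, inner floor radius 83 mm. Origin: centre of its underside, z up. Two fixed tins stand in it at x = 45 mm, y = +31 and -31 mm, tops 32 mm high; the floor on its -x side is free, for instance around x = -35 mm, y = 0.
Mind the look-alikes: they are no part of the job. Leave any green or red look-alike of the tin alone.

How it is judged (in metres and radians):
At the end, for the whole second after the job is handed in: The soap bar rests inside the rectangular wooden tray and the tin inside the round wicker basket, each flat on its floor (underside within 10 mm of the floor, face within about 10 degrees of level, same face up as at the start) and at rest (z of soap in the frame of soap_tray below 0.016 m and angle between the z axis of soap and the z axis of soap_tray, either way round below 0.17 rad and linear speed of each of soap, tin below 0.02 m/s and x of soap in the frame of soap_tray between -0.085 and 0.085 m and y of soap in the frame of soap_tray between -0.075 and 0.075 m and z of tin in the frame of tin_basket below 0.016 m and angle between the z axis of tin and the z axis of tin_basket, either way round below 0.17 rad and horizontal distance between tin and tin_basket below 0.075 m); the robot touches nothing.
It fails at once if the soap bar falls free while more than 80 mm above the table (height (world z) of soap above 0.08 m and contact force between soap and anything else below 0.02 N).
It fails at once if the tin falls free while more than 80 mm above the table (height (world z) of tin above 0.08 m and contact force between tin and anything else below 0.02 N).
It also fails if it takes over 51 s, if anything falls off the work surface, if the arm or the gripper's body presses on something with over 40 N, if the wrist force passes 120 N, or if a joint passes its speed limit or range.

## Working session

There is one attempt and no reset: what is moved stays moved. The work goes in short steps, Python scripts to look and compute and a tool call to move; the robot and the scene stay as the last step left them, time stands still between calls to the robot, and variables do not carry over. Pictures are saved under pics/ and viewed, at most 10 in all, crops included, and the job is handed in when it is done.

Besides the shell and the picture viewer there is one more tool, called after ">>>" by a JSON object that holds its "op" and its "data", one argument or row to a line. arm_command: Moves the arm, as the interface text tells. Its arguments: {"type":"object","properties":{"series":{"type":"array","items":{"type":"number"}}},"required":["series"]}

```bash
mkdir -p pics; cat > h.py <<'E'
import numpy as np, cv2
from cell import monitor, viewer, workorder
def shot(n):
    im,d=viewer.get_image(n); return im,d,viewer.camera_model(n)
def world(c,u,v,d):
    K=np.array(c["mtx"]);R=np.array(c["R"]);t=np.array(c["t"]).ravel()
    p=np.linalg.inv(K)@np.array([u,v,1.])*d
    return R.T@(p-t)
def plane(c,u,v,z):
    o=world(c,u,v,0);r=world(c,u,v,1)-o
    return o+r*(z-o[2])/r[2]
def proj(c,X):
    p=np.array(c["mtx"])@(np.array(c["R"])@np.array(X)+np.array(c["t"]).ravel()); return p[:2]/p[2]
E
python3 - <<'E'
from h import *
for n in("scene","top"):
    im,d,c=shot(n); np.savez(f"pics/{n}0.npz",im=im,d=d)
    cv2.imwrite(f"pics/{n}0.png",cv2.resize(im[:,:,::-1],(800,600),interpolation=cv2.INTER_CUBIC))
    print(n,world(c,0,0,0).round(),np.array(c["mtx"]).round(1).tolist(),np.array(c["R"]).round(2).tolist())
s=monitor.read_state();print(s)
E
```

```text
scene [1185.  624.  755.] [[377.0, 0.0, 248.8], [0.0, 377.0, 190.4], [0.0, 0.0, 1.0]] [[-0.7, 0.71, -0.01], [0.46, 0.44, -0.77], [-0.54, -0.55, -0.63]]
top [ 429.   10. 1293.] [[485.9, 0.0, 250.6], [0.0, 485.9, 190.8], [0.0, 0.0, 1.0]] [[0.01, -1.0, 0.02], [-1.0, -0.02, -0.09], [0.09, -0.02, -1.0]]
{'clock': 0.1, 'qpos': array([ 1.13620991,  0.62925512,  0.03848789,  1.51828342, -0.02697752,
        0.99632959, -0.01999689]), 'qd': array([-0.00244298, -0.00260966,  0.00053697, -0.00108561, -0.00031052,
       -0.00029652, -0.0006601 ]), 'tau': array([ 2.37163003e-03, -5.64534974e+01,  1.23030379e+00, -1.93973279e+01,
        1.12476374e-02,  5.46387761e-03, -1.05573636e-05]), 'eef_pos': array([ 234.10392869, -605.75840005,  230.47596737]), 'tool_rot': array([-3.13983723e+00,  6.26752868e-05,  3.68766569e-01]), 'force': array([ 0.01628549, -0.32300695,  0.8872689 ]), 'torque': array([-0.02744831, -0.0319459 ,  0.03697886]), 'gripper_force': 0.0, 'width': 85.92841915276017}
```

View pics/top0.png

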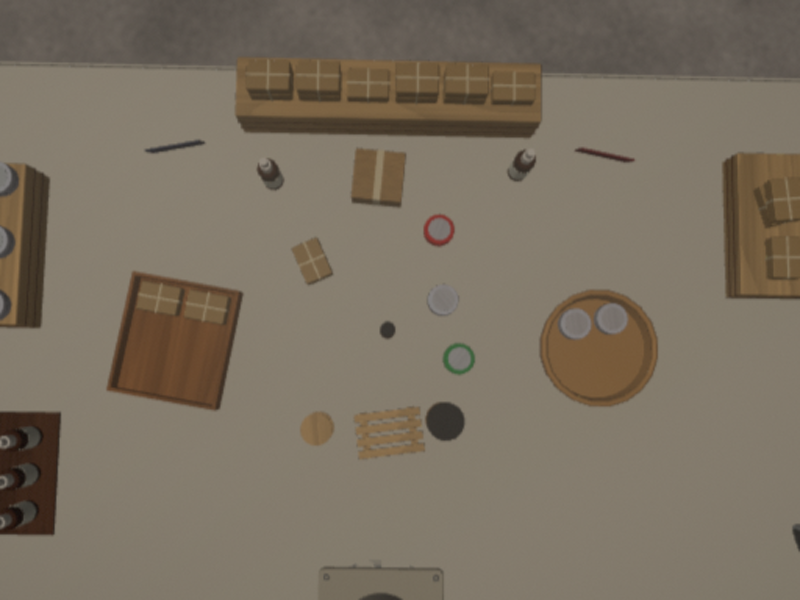

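View pics/scene0.png

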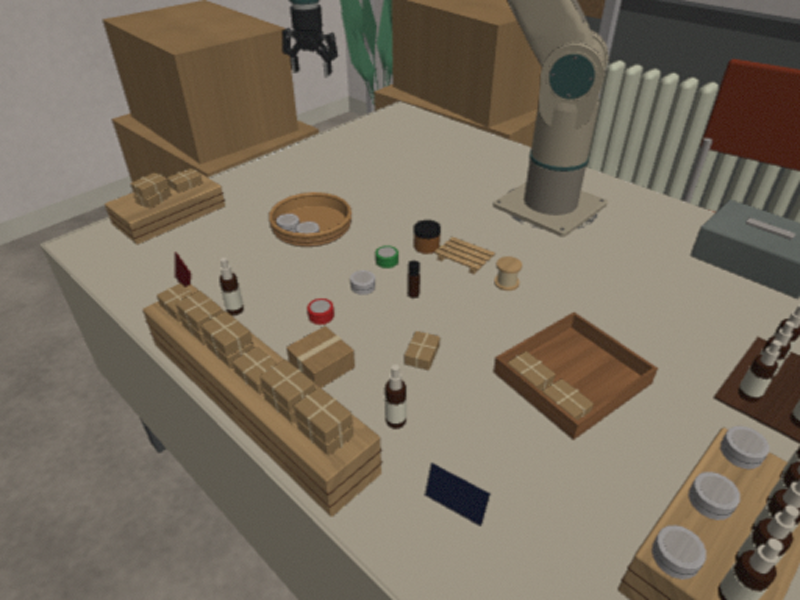

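In the top picture (800x600 px), the stray soap is the twine-tied bar at (312,260) and the plain tin is at (443,299). The tray is around (175,340) with its bars toward the top, and the basket is around (599,347). 

Possible mix-ups:
- **Soap:** the wrapped box (378,177), the crate bars (270-515,85), the tray bars (159,298) and (206,306), and the spool (317,428).
- **Tin:** the red one (439,230), the green one (459,358), the basket tins (575,324) and (612,319), the jar (445,421), and the tall bottle (387,330).

```bash
cat > m.py <<'E'
from h import *
k=1.5625
T=np.load("pics/top0.npz");S=np.load("pics/scene0.npz")
ct=viewer.camera_model("top");cs=viewer.camera_model("scene")
def blob(im,seed,win,lo,hi,close=3):
    hsv=cv2.cvtColor(im,cv2.COLOR_RGB2HSV)
    m=cv2.inRange(hsv,lo,hi);m=cv2.morphologyEx(m,cv2.MORPH_CLOSE,np.ones((close,close)))
    w=np.zeros_like(m);x,y=map(int,seed);w[y-win:y+win,x-win:x+win]=255
    cn,_=cv2.findContours(m&w,cv2.RETR_EXTERNAL,cv2.CHAIN_APPROX_NONE)
    return max(cn,key=cv2.contourArea)
def dep(d,cnt):
    m=np.zeros(d.shape,np.uint8);cv2.drawContours(m,[cnt],-1,1,-1);m=cv2.erode(m,np.ones((3,3)));return d[(m>0)&(d>0)]
if __name__=="__main__":
    hsv=cv2.cvtColor(T["im"],cv2.COLOR_RGB2HSV)
    for n,p in dict(cloth=(360,260),soap=(312,266),tin=(443,299),basket=(599,370),tray=(170,350),rim=(175,281)).items(): print(n,hsv[int(p[1]/k),int(p[0]/k)])
    hs=cv2.cvtColor(S["im"],cv2.COLOR_RGB2HSV)
    for n,p in dict(cloth=(460,310),soap=(420,345),tin=(363,279)).items(): print("sc",n,hs[int(p[1]/k),int(p[0]/k)])
    for n,p,w in [("soap",(312,260),22),("tray",(175,340),52),("basket",(599,347),50)]:
        c=blob(T["im"],(p[0]/k,p[1]/k),w,(5,85,20),(25,255,255))
        r=cv2.minAreaRect(c);print(n,cv2.contourArea(c),r)
    # height map points
    for n,p in dict(soap=(312,266),tin=(443,299),bar=(159,298),btin=(575,324),trayfloor=(170,350),bfloor=(599,370),cloth=(360,260),jar=(445,421),bottle=(387,330),spool=(317,428),green=(459,358),red=(439,230),box=(370,170)).items():
        u,v=p[0]/k,p[1]/k; d=np.median(T["d"][int(v)-1:int(v)+2,int(u)-1:int(u)+2]);print(n,world(ct,u,v,d).round(1))
    for n,p in dict(soap=(422,345),tin=(363,277),trayfloor=(590,355),bfloor=(320,215),bar=(533,370)).items():
        u,v=p[0]/k,p[1]/k; d=np.median(S["d"][int(v)-1:int(v)+2,int(u)-1:int(u)+2]);print("sc",n,world(cs,u,v,d).round(1))
    a=cv2.resize(T["im"][120:220,170:320,::-1],None,fx=5,fy=5,interpolation=cv2.INTER_CUBIC);cv2.imwrite("pics/crop1.png",a)
E
python3 m.py
```

```text
cloth [ 18  43 135]
soap [ 17 101 119]
tin [ 10  19 124]
basket [ 16 132 120]
tray [ 13 140 106]
rim [ 13 114 105]
sc cloth [ 20  41 157]
sc soap [ 19  77 156]
sc tin [ 11  20 138]
soap 394.5 ((199.22164916992188, 166.6237335205078), (25.079050064086914, 17.36241912841797), 66.03751373291016)
tray 5458.5 ((111.13461303710938, 217.82691955566406), (72.75907897949219, 78.44644165039062), 11.309932708740234)
basket 4285.5 ((383.0, 222.5), (73.0, 74.0), 90.0)
soap [599.5 122.3  26.2]
tin [547.1 -98.3  27.7]
bar [541.  373.6  33.3]
btin [ 508.1 -318.8   33.4]
trayfloor [455.8 359.2   6.6]
bfloor [ 432.2 -365.4    8.4]
cloth [6.147e+02 4.260e+01 4.000e-01]
jar [ 346.7 -100.6   55.9]
bottle [491.   -4.6  80.3]
spool [332.7 105.8  52.2]
green [ 448.8 -125.7   28.3]
red [663.9 -90.6  28.7]
box [760.8  27.3  45.3]
sc soap [610.1 125.5  23.8]
sc tin [547.  -94.4  25.5]
sc trayfloor [407.1 346.    5.8]
sc bfloor [ 428.5 -373.8    3.1]
sc bar [530.9 304.9  30.7]
```

View pics/crop1.png

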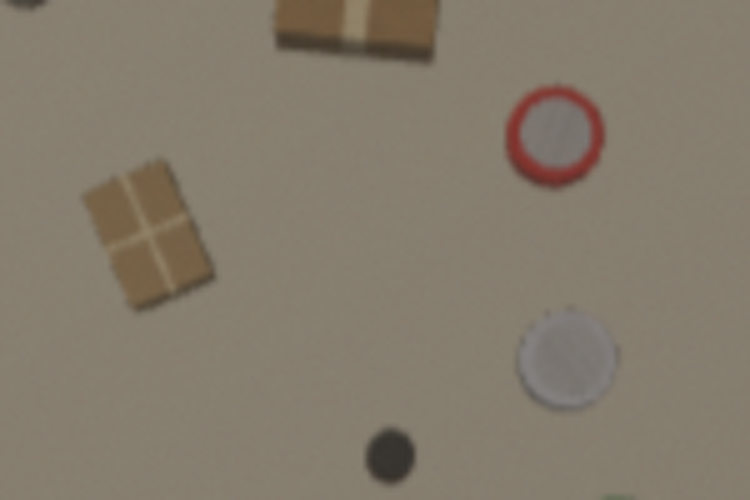

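The crop shows the twine-crossed bar, centred at crop px (147,233), and the plain tin without a coloured ring at (567,358). The red tin (555,135) is a different one, so my choice holds. Next I'll compute the exact poses and clearances.

```bash
cat > p.py <<'E'
from m import *
def rect(n,p,w,z):
    c=blob(T["im"],(p[0]/k,p[1]/k),w,(5,85,20),(25,255,255))
    b=cv2.boxPoints(cv2.minAreaRect(c)); W=np.array([plane(ct,*q,z)[:2] for q in b],np.float32)
    (cx,cy),(a,h),ang=cv2.minAreaRect(W)
    e=[W[1]-W[0],W[2]-W[1]];l=max(e,key=np.linalg.norm)
    print(n,"c",W.mean(0).round(1),"sides",[round(float(np.linalg.norm(x)),1) for x in e],"long dir deg",np.degrees(np.arctan2(l[1],l[0])).round(1)%180, "corners",W.round(0).tolist());return c
def circ(im,c,cam,p,w,lo,hi,z,n):
    cn=blob(im,(p[0]/k,p[1]/k),w,lo,hi); h=cv2.convexHull(cn)
    W=np.array([plane(cam,*q[0],z)[:2] for q in h],np.float32)
    (x,y),r=cv2.minEnclosingCircle(W); m=cv2.fitEllipse(W) if len(W)>5 else None
    print(n,"circ",round(x,1),round(y,1),"r",round(r,1),"ell",[np.round(v,1) for v in m]);return cn
rect("soap",(312,260),22,26);rect("tray",(175,340),52,38)
circ(T["im"],0,ct,(599,347),50,(5,85,20),(25,255,255),40,"basket")
circ(T["im"],0,ct,(443,299),14,(0,0,60),(180,34,255),26,"tin")
circ(T["im"],0,ct,(575,324),11,(0,0,60),(180,70,255),32,"bt1")
circ(T["im"],0,ct,(612,319),11,(0,0,60),(180,70,255),32,"bt2")
# scene view: triangulate soap cross & tin centre
for n,z,pt in [("soap",26,(199.4,166.6)),("tin",26,(283.4,191.6))]:
    P=plane(ct,*pt,z);print(n,P.round(1),"expected scene px(800)",(proj(cs,P)*k).round(1))
def tri(a,b):
    def ray(c,q): o=world(c,*q,0);r=world(c,*q,1)-o;return o,r
    o1,r1=ray(ct,a);o2,r2=ray(cs,b);s=np.linalg.lstsq(np.c_[r1,-r2],o2-o1,rcond=None)[0];A=o1+s[0]*r1;B=o2+s[1]*r2;return ((A+B)/2).round(1),np.linalg.norm(A-B).round(1)
h=cv2.cvtColor(S["im"],cv2.COLOR_RGB2HSV)
a=cv2.resize(S["im"][150:250,200:300,::-1],None,fx=6,fy=6,interpolation=cv2.INTER_CUBIC);cv2.imwrite("pics/crop2.png",a)
# depth-based heights above cloth near soap/tin for grasp clearance
ys,xs=np.mgrid[100:300,90:340];pts=np.array([world(ct,u,v,T["d"][v,u]) for u,v in zip(xs.ravel(),ys.ravel())])
for n,P in (("soap",(600,122)),("tin",(547,-97))):
    r=np.hypot(pts[:,0]-P[0],pts[:,1]-P[1]);q=pts[(pts[:,2]>12)&(r>48)&(r<130)];print(n,"neighbours",len(q),q[::max(1,len(q)//12)].round(0).tolist())
E
python3 p.py
```

```text
soap c [609.2 123.8] sides [45.6, 66.6] long dir deg 24.899994 corners [[630.0, 158.0], [649.0, 117.0], [589.0, 89.0], [569.0, 130.0]]
tray c [471.8 345.2] sides [200.4, 188.3] long dir deg 171.4 corners [[390.0, 452.0], [588.0, 422.0], [554.0, 237.0], [356.0, 270.0]]
basket circ 469.8 -355.6 r 97.9 ell [array([ 470. , -355.8]), array([192.1, 195.2]), np.float64(0.8)]
tin circ 546.2 -97.7 r 27.2 ell [array([546.6, -97.2]), array([52.2, 54. ]), np.float64(49.0)]
bt1 circ 510.8 -318.1 r 28.8 ell [array([ 509.6, -318. ]), array([51.6, 56.7]), np.float64(12.6)]
bt2 circ 518.8 -378.0 r 28.9 ell [array([ 519. , -378.6]), array([51.9, 58. ]), np.float64(14.0)]
soap [609.2 123.3  26. ] expected scene px(800) [421.5 343.3]
tin [546.6 -98.2  26. ] expected scene px(800) [361.9 276. ]
soap neighbours 6 [[648.0, 117.0, 25.0], [555.0, 243.0, 38.0], [555.0, 242.0, 32.0], [553.0, 242.0, 29.0], [555.0, 242.0, 15.0], [552.0, 243.0, 13.0]]
tin neighbours 624 [[675.0, -80.0, 31.0], [668.0, -70.0, 22.0], [662.0, -101.0, 29.0], [654.0, -94.0, 26.0], [645.0, -81.0, 18.0], [494.0, -3.0, 82.0], [472.0, -116.0, 25.0], [462.0, -103.0, 26.0], [457.0, -139.0, 28.0], [449.0, -122.0, 23.0], [441.0, -101.0, 19.0], [436.0, -142.0, 25.0]]
```

View pics/crop2.png

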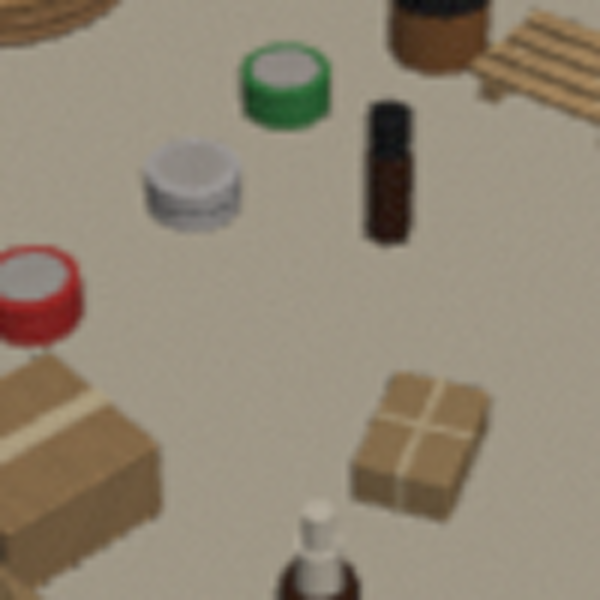

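The second crop shows the twine cross at (428,428) and the tin top at (192,163). Both are within about 1.5 image px of where the top-view points project at z = 26, so position and height agree across the two views. Sizes also fit: soap 46x67, tray 188x200, tin diameter 53, basket diameter about 195.

Tin first.

```bash
cat > go.py <<'E'
import sys; from h import *
from scipy.spatial.transform import Rotation as Ro
s=monitor.read_state();R=Ro.from_euler("xyz",s["tool_rot"])
p=s["eef_pos"];print("t",round(s["clock"],2),"pos",p.round(1),"rot",np.degrees(s["tool_rot"]).round(1),"w",round(s["width"],1),"gf",round(float(s["gripper_force"]),1),"F",s["force"].round(1))
yaw=np.degrees(s["tool_rot"][2])
for a in sys.argv[1:]:
    x,y,z,w=map(float,a.split(","));print(a,"-> shift cm",(R.inv().apply(np.array([x,y,z])-p)/10).round(2),"roll",round(yaw-w,1), "q",s["qpos"].round(2))
E
python3 go.py 546.5,-97.5,200,5
```

```text
t 0.1 pos [ 234.1 -605.8  230.5] rot [-179.9    0.    21.1] w 85.9 gf 0.0 F [ 0.  -0.3  0.9]
546.5,-97.5,200,5 -> shift cm [ 47.46 -36.14   3.11] roll 16.1 q [ 1.14  0.63  0.04  1.52 -0.03  1.   -0.02]
```

>>> {"op": "arm_command", "data": {
  "series": [100, 3.1, -2.4, 0.2, 0, 100, 6.3, -4.8, 0.4, 0, 100, 9.4, -7.2, 0.6, 0, 100, 12.6, -9.6, 0.8, 0, 100, 15.8, -12, 1, 0]
}}

```text
clock: 0.52
eef_pos: [338.9, -435.6, 220.9]
tool_rot: [-3.141, 0.0, 0.368]
force: [0.6, -0.5, 0.5]
width: 85.4
gripper_force: 0.0
```

>>> {"op": "arm_command", "data": {
  "series": [100, 3.1, -2.4, 0.2, 0, 100, 6.3, -4.8, 0.4, 0, 100, 9.4, -7.2, 0.6, 0, 100, 12.6, -9.6, 0.8, 0, 100, 15.8, -12, 1, 0]
}}

```text
clock: 0.93
eef_pos: [443.0, -266.7, 211.1]
tool_rot: [-3.141, 0.0, 0.368]
force: [-0.2, -0.3, -0.2]
width: 85.8
gripper_force: 0.0
```

```bash
python3 go.py 546.5,-97.5,200,5
```

```text
t 0.93 pos [ 443.  -266.7  211.1] rot [-180.     0.    21.1] w 85.8 gf 0.0 F [-0.2 -0.3 -0.2]
546.5,-97.5,200,5 -> shift cm [ 15.75 -12.06   1.11] roll 16.1 q [ 0.47  0.47  0.03  1.91 -0.02  0.77 -0.7 ]
```

>>> {"op": "arm_command", "data": {
  "series": [100, 3.1, -2.4, 0.2, 3, 100, 6.3, -4.8, 0.4, 6, 100, 9.4, -7.2, 0.6, 10, 100, 12.6, -9.6, 0.8, 13, 100, 15.8, -12.1, 1.1, 16]
}}

```text
clock: 1.35
eef_pos: [547.0, -97.1, 200.2]
tool_rot: [3.141, 0.0, 0.087]
force: [0.8, -0.8, -0.5]
width: 85.5
gripper_force: 0.0
```

```bash
python3 go.py 546.5,-97.5,3,5
```

```text
t 1.35 pos [547.  -97.1 200.2] rot [180.   0.   5.] w 85.5 gf 0.0 F [ 0.8 -0.8 -0.5]
546.5,-97.5,3,5 -> shift cm [-0.05  0.03 19.72] roll -0.0 q [ 0.06  0.53  0.1   1.82 -0.07  0.79 -1.29]
```

>>> {"op": "arm_command", "data": {
  "series": [100, 0, 0, 3, 0, 100, 0, 0, 7, 0, 100, 0, 0, 11, 0, 100, 0, 0, 14, 0, 100, 0, 0, 16, 0]
}}

```text
clock: 1.77
eef_pos: [544.2, -98.1, 36.9]
tool_rot: [-3.14, 0.005, 0.09]
force: [0.4, 0.0, -0.2]
width: 85.6
gripper_force: 0.0
```

>>> {"op": "arm_command", "data": {
  "series": [100, 0, 0, 1, 0, 100, 0, 0, 2, 0, 100, 0, 0, 3, 0, 100, 0, 0, 3.6, 0, 100, 0, 0, 3.6, 0]
}}

```text
clock: 2.18
eef_pos: [546.2, -98.7, 3.9]
tool_rot: [-3.141, 0.0, 0.089]
force: [-0.6, -0.3, -0.2]
width: 85.2
gripper_force: 0.0
```

>>> {"op": "arm_command", "data": {
  "series": [0, 0, 0, 0, 0, 0, 0, 0, 0, 0, 0, 0, 0, 0, 0, 0, 0, 0, 0, 0, 0, 0, 0, 0, 0]
}}

```text
clock: 2.6
eef_pos: [547.1, -98.8, 5.7]
tool_rot: [3.141, -0.002, 0.09]
force: [-0.9, 0.2, 5.5]
width: 49.9
gripper_force: 61.7
```

```bash
python3 go.py 435.5,-361.6,70,5
```

```text
t 2.6 pos [547.1 -98.8   5.7] rot [ 1.8e+02 -1.0e-01  5.1e+00] w 49.9 gf 61.7 F [-0.9  0.2  5.5]
435.5,-361.6,70,5 -> shift cm [-13.45  25.18  -6.45] roll 0.1 q [ 0.09  0.84  0.05  1.93 -0.11  0.37 -1.25]
```

>>> {"op": "arm_command", "data": {
  "series": [0, 0, 0, -0.8, 0, 0, 0, 0, -2, 0, 0, 0, 0, -4, 0, 0, 0, 0, -6, 0, 0, 0, 0, -7, 0]
}}

```text
clock: 3.02
eef_pos: [547.8, -99.0, 77.4]
tool_rot: [3.141, -0.004, 0.089]
force: [1.0, 1.5, -0.2]
width: 49.7
gripper_force: 62.2
```

>>> {"op": "arm_command", "data": {
  "series": [0, -0.8, 1.4, 0, 0, 0, -2.3, 4.3, 0, 0, 0, -3.8, 7.1, 0, 0, 0, -5.3, 10, 0, 0, 0, -6.6, 12.5, 0, 0]
}}

```text
clock: 3.43
eef_pos: [490.8, -231.2, 75.1]
tool_rot: [3.14, -0.0, 0.089]
force: [-0.1, -0.6, 0.1]
width: 49.8
gripper_force: 62.2
```

```bash
python3 go.py 435.5,-361.6,72,5; python3 - <<'E'
from h import *
im,d,c=shot("scene");cv2.imwrite("pics/g1.png",cv2.resize(im[90:270,130:370,::-1],(800,600)))
E
```

```text
t 3.43 pos [ 490.8 -231.2   75.1] rot [179.9  -0.    5.1] w 49.8 gf 62.2 F [-0.1 -0.6  0.1]
435.5,-361.6,72,5 -> shift cm [-6.67 12.49  0.32] roll 0.1 q [ 0.36  0.71  0.04  1.95 -0.05  0.49 -1.05]
```

View pics/g1.png

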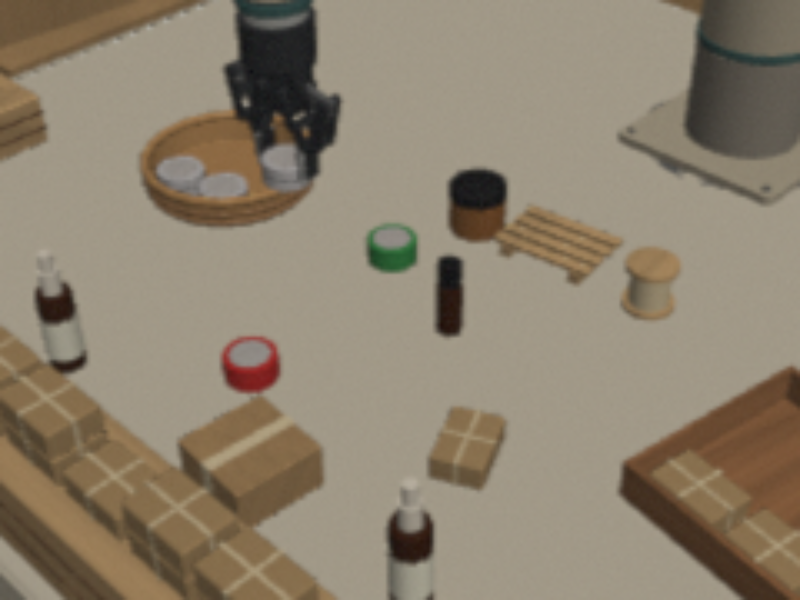

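The tin hangs level between the fingers at (287,167), in front of the basket. Next I'll move it over its place.

>>> {"op": "arm_command", "data": {
  "series": [0, -1.5, 2.9, 0, 0, 0, -3.2, 6, 0, 0, 0, -4.9, 9.1, 0, 0, 0, -6.2, 11.5, 0, 0, 0, -6.7, 12.5, 0, 0]
}}

```text
clock: 3.9
eef_pos: [433.4, -364.7, 75.0]
tool_rot: [3.138, 0.001, 0.083]
force: [-0.1, -0.3, -0.7]
width: 49.9
gripper_force: 62.4
```

>>> {"op": "arm_command", "data": {
  "series": [0, 0, 0, 0.8, 0, 0, 0, 0, 2.3, 0, 0, 0, 0, 3.9, 0, 0, 0, 0, 5, 0, 0, 0, 0, 5.3, 0]
}}

```text
clock: 4.32
eef_pos: [436.3, -356.5, 19.3]
tool_rot: [-3.138, 0.002, 0.092]
force: [0.9, 0.5, -0.4]
width: 50.2
gripper_force: 62.4
```

```bash
python3 go.py 435.5,-361.6,12,5
```

```text
t 4.32 pos [ 436.3 -356.5   19.3] rot [-1.798e+02  1.000e-01  5.300e+00] w 50.2 gf 62.4 F [ 0.9  0.5 -0.4]
435.5,-361.6,12,5 -> shift cm [-0.13  0.5   0.73] roll 0.3 q [ 0.64  0.82  0.    1.9  -0.01  0.42 -0.84]
```

>>> {"op": "arm_command", "data": {
  "series": [0, 0, 0, 0, 0, 0, 0, 0, 0.2, 0, 0, 0, 0, 0.4, 0, 0, 0, 0, 0.6, 0, 0, 0, 0, 0.6, 0]
}}

```text
clock: 4.73
eef_pos: [436.4, -359.6, 15.5]
tool_rot: [3.141, -0.0, 0.09]
force: [0.2, -0.2, -1.2]
width: 50.1
gripper_force: 62.4
```

```bash
python3 go.py 435.5,-361.6,12,5
```

```text
t 4.73 pos [ 436.4 -359.6   15.5] rot [180.   -0.    5.1] w 50.1 gf 62.4 F [ 0.2 -0.2 -1.2]
435.5,-361.6,12,5 -> shift cm [-0.11  0.19  0.35] roll 0.1 q [ 0.64  0.83  0.    1.9  -0.01  0.41 -0.84]
```

>>> {"op": "arm_command", "data": {
  "series": [0, 0, 0, 0.1, 0, 0, 0, 0, 0.2, 0, 0, 0, 0, 0.3, 0, 0, 0, 0, 0.35, 0, 0, 0, 0, 0.35, 0]
}}

```text
clock: 5.15
eef_pos: [436.2, -359.7, 11.8]
tool_rot: [3.142, -0.0, 0.089]
force: [-1.1, -0.7, -0.5]
width: 49.8
gripper_force: 62.4
```

```bash
python3 go.py 435.5,-361.6,12,5
```

```text
t 5.15 pos [ 436.2 -359.7   11.8] rot [180.   -0.    5.1] w 49.8 gf 62.4 F [-1.1 -0.7 -0.5]
435.5,-361.6,12,5 -> shift cm [-0.09  0.19 -0.02] roll 0.1 q [ 0.64  0.83  0.    1.9  -0.01  0.41 -0.84]
```

>>> {"op": "arm_command", "data": {
  "series": [0, 0, 0, 0.05, 0, 0, 0, 0, 0.1, 0, 0, 0, 0, 0.15, 0, 0, 0, 0, 0.15, 0, 0, 0, 0, 0.15, 0]
}}

```text
clock: 5.57
eef_pos: [436.2, -359.6, 11.7]
tool_rot: [3.141, -0.0, 0.089]
force: [-2.0, 2.1, 12.6]
width: 50.0
gripper_force: 63.6
```

Floor contact (12.6 N). I'll release partly open, then go straight up.

>>> {"op": "arm_command", "data": {
  "series": [85, 0, 0, -0.1, 0, 85, 0, 0, -0.1, 0, 85, 0, 0, -0.1, 0, 85, 0, 0, -0.1, 0, 85, 0, 0, -0.1, 0]
}}

```text
clock: 5.98
eef_pos: [436.2, -359.5, 11.1]
tool_rot: [-3.141, 0.0, 0.09]
force: [0.2, -0.8, 0.1]
width: 72.9
gripper_force: 0.0
```

>>> {"op": "arm_command", "data": {
  "series": [85, 0, 0, -1, 0, 85, 0, 0, -3, 0, 85, 0, 0, -6, 0, 85, 0, 0, -9, 0, 85, 0, 0, -12, 0]
}}

```text
clock: 6.4
eef_pos: [435.9, -359.4, 133.0]
tool_rot: [-3.141, 0.0, 0.089]
force: [-0.1, -0.3, 0.6]
width: 72.5
gripper_force: 0.0
```

```bash
python3 go.py 609,123.5,150,24.9;python3 - <<'E'
from h import *
im,d,c=shot("scene");cv2.imwrite("pics/g2.png",cv2.resize(im[90:210,130:290,::-1],(800,600)))
E
```

```text
t 6.4 pos [ 435.9 -359.4  133. ] rot [-180.     0.     5.1] w 72.5 gf 0.0 F [-0.1 -0.3  0.6]
609,123.5,150,24.9 -> shift cm [ 21.55 -46.55  -1.69] roll -19.8 q [ 0.64  0.64  0.01  1.85 -0.01  0.65 -0.84]
```

View pics/g2.png

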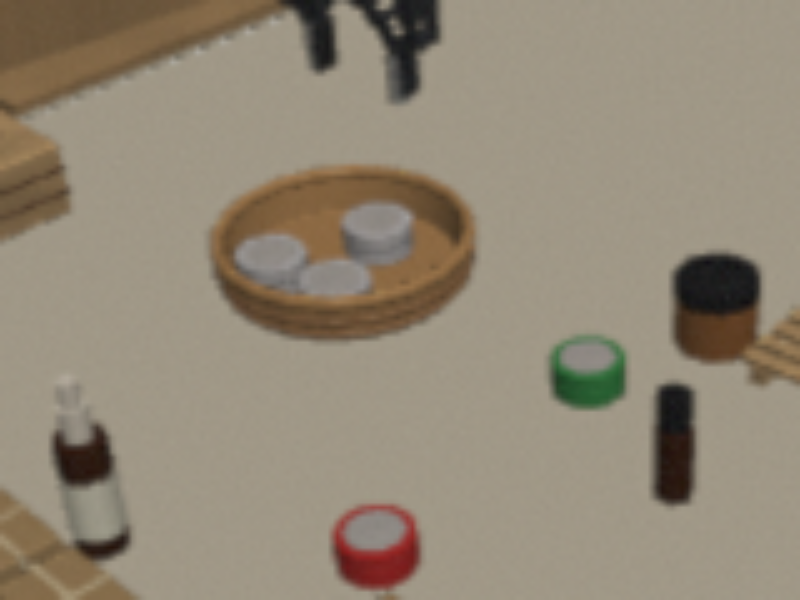

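The tin stands flat in the basket at (378,232), clear of the two stock tins. Now the soap.

>>> {"op": "arm_command", "data": {
  "series": [100, 1, -2.1, -0.3, -1, 100, 2.6, -5.5, -0.6, -2, 100, 4.2, -9, -1, -4, 100, 5.8, -12.5, -1.4, -5, 100, 7.4, -16, -1.7, -6]
}}

```text
clock: 6.87
eef_pos: [496.0, -192.2, 149.2]
tool_rot: [3.141, -0.001, 0.194]
force: [1.6, 0.1, 0.9]
width: 85.0
gripper_force: 0.0
```

>>> {"op": "arm_command", "data": {
  "series": [100, 1.3, -3.2, 0, -1, 100, 2.6, -6.4, 0, -3, 100, 3.8, -9.6, 0, -4, 100, 5.1, -12.8, 0, -6, 100, 6.4, -16, 0, -7]
}}

```text
clock: 7.28
eef_pos: [527.6, -22.6, 148.9]
tool_rot: [3.141, -0.0, 0.318]
force: [0.7, 0.1, -0.0]
width: 85.3
gripper_force: 0.0
```

```bash
python3 go.py 609,123.5,150,24.9
```

```text
t 7.28 pos [527.6 -22.6 148.9] rot [180.   -0.   18.2] w 85.3 gf 0.0 F [ 0.7  0.1 -0. ]
609,123.5,150,24.9 -> shift cm [ 12.3  -11.33  -0.11] roll -6.7 q [-0.    0.57 -0.01  1.94  0.01  0.63 -1.27]
```

>>> {"op": "arm_command", "data": {
  "series": [100, 2.8, -2.6, 0, -2, 100, 5.7, -5.2, 0, -4, 100, 8.6, -7.9, 0, -6, 100, 11, -10.1, 0, -6.7, 100, 12.3, -11.3, 0, -6.7]
}}

```text
clock: 7.7
eef_pos: [610.8, 127.2, 148.9]
tool_rot: [-3.139, -0.004, 0.439]
force: [0.3, 0.7, -0.5]
width: 85.2
gripper_force: 0.0
```

>>> {"op": "arm_command", "data": {
  "series": [100, 0, 0, 0.5, 0, 100, 0, 0, 3, 0, 100, 0, 0, 6, 0, 100, 0, 0, 8.6, 0, 100, 0, 0, 10, 0]
}}

```text
clock: 8.12
eef_pos: [607.0, 119.8, 45.6]
tool_rot: [-3.141, 0.005, 0.433]
force: [0.4, 0.6, -0.3]
width: 85.1
gripper_force: 0.0
```

```bash
python3 go.py 609,123.5,4,24.9
```

```text
t 8.12 pos [607.  119.8  45.6] rot [-180.     0.3   24.8] w 85.1 gf 0.0 F [ 0.4  0.6 -0.3]
609,123.5,4,24.9 -> shift cm [ 0.36 -0.25  4.16] roll -0.1 q [-0.23  0.83 -0.02  1.74  0.03  0.58 -1.4 ]
```

>>> {"op": "arm_command", "data": {
  "series": [100, 0, 0, 0.5, 0, 100, 0, 0, 1.5, 0, 100, 0, 0, 3, 0, 100, 0, 0, 4.2, 0, 100, 0, 0, 4.4, 0]
}}

```text
clock: 8.53
eef_pos: [608.3, 120.9, 3.0]
tool_rot: [-3.141, 0.002, 0.433]
force: [-0.1, -0.6, -0.1]
width: 85.4
gripper_force: 0.0
```

```bash
python3 go.py 609,123.5,5,24.9
```

```text
t 8.53 pos [608.3 120.9   3. ] rot [-1.80e+02  1.00e-01  2.48e+01] w 85.4 gf 0.0 F [-0.1 -0.6 -0.1]
609,123.5,5,24.9 -> shift cm [ 0.17 -0.21 -0.2 ] roll -0.1 q [-0.23  0.89 -0.02  1.74  0.03  0.51 -1.41]
```

>>> {"op": "arm_command", "data": {
  "series": [100, 0.1, -0.2, -0.1, 0, 0, 0.1, -0.2, -0.1, 0, 0, 0.1, -0.2, -0.1, 0, 0, 0.1, -0.2, -0.1, 0, 0, 0.1, -0.2, -0.1, 0]
}}

```text
clock: 8.95
eef_pos: [610.2, 123.8, 6.6]
tool_rot: [3.141, -0.002, 0.433]
force: [1.2, 0.3, 0.1]
width: 46.8
gripper_force: 62.6
```

>>> {"op": "arm_command", "data": {
  "series": [0, 0, 0, 0, 0, 0, 0, 0, -0.8, 0, 0, 0, 0, -2.5, 0, 0, 0, 0, -4.5, 0, 0, 0, 0, -6, 0]
}}

```text
clock: 9.37
eef_pos: [609.4, 123.5, 66.7]
tool_rot: [3.141, -0.0, 0.433]
force: [0.1, 0.2, -1.6]
width: 47.0
gripper_force: 62.7
```

```bash
python3 go.py 445,349,75,-9
```

```text
t 9.37 pos [609.4 123.5  66.7] rot [180.   -0.   24.8] w 47.0 gf 62.7 F [ 0.1  0.2 -1.6]
445,349,75,-9 -> shift cm [ -5.46 -27.37  -0.83] roll 33.8 q [-0.23  0.79 -0.02  1.73  0.03  0.62 -1.41]
```

>>> {"op": "arm_command", "data": {
  "series": [0, -0.3, -1.5, -0.2, 1, 0, -0.9, -4.5, -0.4, 5, 0, -1.5, -7.6, -0.6, 9, 0, -2.1, -10.8, -0.8, 13, 0, -2.8, -13.8, -0.8, 17]
}}

```text
clock: 9.78
eef_pos: [525.2, 238.5, 74.1]
tool_rot: [-3.141, -0.001, 0.133]
force: [1.0, 1.0, -0.9]
width: 46.5
gripper_force: 62.7
```

```bash
python3 go.py 445,349,75,-9
```

```text
t 9.78 pos [525.2 238.5  74.1] rot [-179.9   -0.     7.6] w 46.5 gf 62.7 F [ 1.   1.  -0.9]
445,349,75,-9 -> shift cm [ -6.49 -12.01  -0.08] roll 16.6 q [-0.53  0.74  0.08  1.86 -0.11  0.55 -1.81]
```

>>> {"op": "arm_command", "data": {
  "series": [0, -1.6, -3, 0, 4, 0, -3.2, -6, 0, 8, 0, -4.8, -9, 0, 12, 0, -6, -11.1, 0, 15, 0, -6.5, -12, 0, 16.6]
}}

```text
clock: 10.2
eef_pos: [441.2, 351.7, 73.5]
tool_rot: [-3.14, 0.003, -0.149]
force: [0.4, 0.7, -0.7]
width: 46.5
gripper_force: 62.7
```

>>> {"op": "arm_command", "data": {
  "series": [0, 0, 0, 0, 0, 0, 0, 0, 1, 0, 0, 0, 0, 2.5, 0, 0, 0, 0, 4, 0, 0, 0, 0, 5, 0]
}}

```text
clock: 10.62
eef_pos: [446.2, 344.6, 21.8]
tool_rot: [3.14, 0.0, -0.155]
force: [0.7, -0.2, -1.2]
width: 46.8
gripper_force: 62.7
```

```bash
python3 go.py 445,349,13,-9
```

```text
t 10.62 pos [446.2 344.6  21.8] rot [179.9   0.   -8.9] w 46.8 gf 62.7 F [ 0.7 -0.2 -1.2]
445,349,13,-9 -> shift cm [-0.18 -0.42  0.88] roll 0.1 q [-0.81  0.82  0.15  1.91 -0.27  0.43 -2.18]
```

>>> {"op": "arm_command", "data": {
  "series": [0, 0, 0, 0.2, 0, 0, 0, 0, 0.5, 0, 0, 0, 0, 0.8, 0, 0, 0, 0, 0.9, 0, 0, 0, 0, 0.9, 0]
}}

```text
clock: 11.03
eef_pos: [445.5, 347.1, 14.5]
tool_rot: [-3.141, -0.0, -0.153]
force: [-0.8, -0.3, -0.6]
width: 46.7
gripper_force: 62.7
```

>>> {"op": "arm_command", "data": {
  "series": [0, 0, 0, 0, 0, 0, 0, 0, 0.05, 0, 0, 0, 0, 0.1, 0, 0, 0, 0, 0.1, 0, 0, 0, 0, 0.1, 0]
}}

```text
clock: 11.45
eef_pos: [445.3, 347.2, 13.4]
tool_rot: [-3.141, -0.0, -0.153]
force: [0.7, 0.8, -1.8]
width: 46.9
gripper_force: 62.7
```

>>> {"op": "arm_command", "data": {
  "series": [0, 0, 0, 0.05, 0, 0, 0, 0, 0.1, 0, 0, 0, 0, 0.15, 0, 0, 0, 0, 0.2, 0, 0, 0, 0, 0.2, 0]
}}

```text
clock: 11.87
eef_pos: [445.3, 347.2, 12.5]
tool_rot: [-3.141, 0.0, -0.153]
force: [-2.0, -0.9, 10.1]
width: 46.9
gripper_force: 64.0
```

Floor contact (10 N) at the expected height. Release and retreat.

>>> {"op": "arm_command", "data": {
  "series": [85, 0, 0, -0.1, 0, 85, 0, 0, -0.1, 0, 85, 0, 0, -0.1, 0, 85, 0, 0, -0.1, 0, 85, 0, 0, -0.1, 0]
}}

```text
clock: 12.28
eef_pos: [445.2, 347.1, 12.2]
tool_rot: [3.141, 0.0, -0.153]
force: [0.7, 0.3, 0.8]
width: 72.2
gripper_force: 0.0
```

>>> {"op": "arm_command", "data": {
  "series": [85, 0, 0, -1, 0, 85, 0, 0, -3, 0, 85, 0, 0, -6, 0, 85, 0, 0, -10, 0, 85, 0, 0, -14, 0]
}}

```text
clock: 12.7
eef_pos: [444.6, 346.5, 153.8]
tool_rot: [3.14, 0.001, -0.153]
force: [1.1, 0.2, -0.6]
width: 72.6
gripper_force: 0.0
```

>>> {"op": "arm_command", "data": {
  "series": [85, 0, 2, -1, 0, 85, 0, 5, -2, 0, 85, 0, 9, -2, 0, 85, 0, 12, -2, 0, 85, 0, 14, -2, 0]
}}

```text
clock: 13.12
eef_pos: [423.0, 205.2, 173.3]
tool_rot: [3.141, -0.0, -0.156]
force: [0.8, -0.5, 0.7]
width: 72.3
gripper_force: 0.0
```

```bash
python3 go.py;python3 - <<'E'
from h import *
im,d,c=shot("scene");cv2.imwrite("pics/g3.png",cv2.resize(im[90:300,150:430,::-1],(800,600)))
for n,X in (("soap",(445,347,32)),("tin",(436,-360,32))):
    u,v=proj(c,X).astype(int);print(n,world(c,u,v,d[v,u]).round(1))
E
```

```text
t 13.12 pos [423.  205.2 173.3] rot [179.9  -0.   -8.9] w 72.3 gf 0.0 F [ 0.8 -0.5  0.7]
soap [444.8 344.8  32.7]
tin [ 440.7 -359.8   34.2]
```

View pics/g3.png

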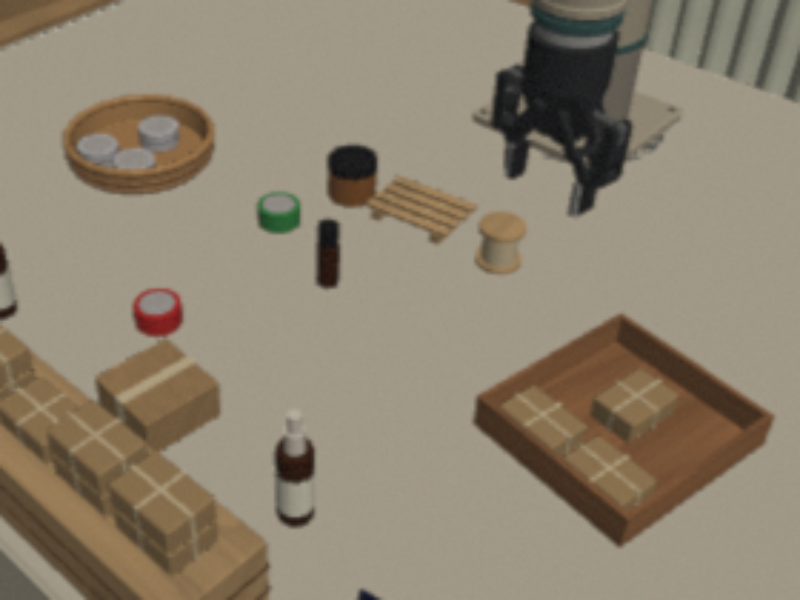

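The soap lies flat in the tray at (635,403) and the tin flat in the basket at (159,132), with tops at about 32 to 34 mm. The arm is clear and nothing else has moved, so I'm handing in.

```bash
python3 -c "
from cell import workorder
print(workorder.finish_job())"
```

```text
the job is handed in; nothing more can be done
None
```

The soap bar lies flat in the wooden tray and the tin stands flat in the wicker basket, and I handed the job in at about 13 s; the hand-in call returned no verdict.

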